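# Screw the red lid onto the open jar

## Robot

A 6-joint arm with a two-finger parallel gripper is mounted at the origin on the work surface. World frame = base frame: x ahead of the robot, y to its left, z up, the work surface at z = 0. Lengths are in m, angles in rad, forces in N, time in s.
With the tool pointing down it reaches from about 0.325 to 0.875 m from the base axis. Payload 4.4 kg.
Tool frame: the origin (TCP) lies at the very end of the fingers, on their centre line; the grasp point (between the pads) lies 19 mm behind it; x points along the fingers, y is the direction in which the jaws open and shut, and the axes are right-handed (so a half turn about x gives the same grasp; the last joint's range is limited). The gripper opens to 85 mm and grips with 20 to 120 N. Pads are 22 mm wide; open, the fingers measure 114 mm over their backs; the gripper's body (76 mm by 85 mm) begins 54 mm behind the grasp point. The pads swing forward as they close: fully open they stand 13 mm farther back than shut.
Start: joints at [1.145, 0.207, 1.542, -0, 1.393, -0.15], TCP at [0.156, 0.553, 0.231] pointing down, gripper open.
Joint ranges: [-2.73, 2.73], [-0.86, 2.22], [0.23, 2.46], [-1.11, 4.25], [0.08, 2.63], [-2.82, 2.82]. Speed limits (rad/s): [2.79, 2.79, 3.14, 3.14, 3.14, 3.14].

## Interface

Orientations are given as [roll, pitch, yaw] about the fixed x, y, z axes, in that order (R = Rz(yaw) Ry(pitch) Rx(roll)).
In Python, from station import manip, optics, ticket gives the robot as it stands. The module is installed in compiled form; this text tells all that it offers.
- The arm moves only by the tool play_rows, never from a script. Its argument "motion" is a list that holds one entry, the list of rows, each a list of 5 numbers: the finger opening in mm, from 0 to 85.4, then the shift along the world's x, y, z in mm, then the turn about the world's z in rad. A call has exactly 8 rows; each row is the pose to reach, as a shift and turn from the pose commanded when the call began; what a row does not reach only later rows make up. A row lasts 1/8 s, in which the tool goes at most 62.5 mm and 10.7 degrees, less where a joint would pass 70% of its speed; a pose out of reach is approached as far as the arm can. A call with a gripper value outside its range is refused whole. The fingers move at their own pace and stop on an object; "force" is the grip in N (left out, the last holds). Time passes only in rows, so rows that repeat a pose let the fingers close, or fill a call up. It gives the time, the measured TCP pose, the force and the opening at its end, in the units of the state.
- manip.get_state(): the state, without advancing time (a new reading comes with each control period).
- optics.snapshot(name): name is "side" or "top" or "wrist"; returns (picture, depth): 480x640x3 uint8, red, green, blue; 480x640 float32, m along the optical axis (not along the pixel's ray), 0 where there is no reading.
- optics.get_calibration(name): a dict with "camera_matrix" (3x3 intrinsics, pixels), "rvec" (rotation vector, rad) and "tvec" (3), from world to camera coordinates, as OpenCV has them. Camera axes: x right, y down, z forward; pixel columns grow to the right and rows downward; lengths in m; the calibration is good to about 2 mm. A picture is of the moment at which its call begins: read the wrist's pose just before it. get_calibration takes no time and is no camera call; for the wrist camera it gives the pose at the moment of the call.
- ticket.hand_in(): hands the job in, once; it reports no verdict.
The state is a dict: "time_s": time; "joint_positions": joint angles; "qd": joint speeds; "joint_efforts": joint torques, N m; "tcp_pos": TCP position; "ee_rot": TCP orientation; "ft_force": force on the tool from outside, world axes, zero at the start; "wrist_torque": the same for the moment, N m; "gripper_width": finger opening in m.
Only numpy, scipy, OpenCV 4.12 (cv2) and the standard library are available. Lean on these libraries where they do the work, as an engineer would, in place of code of your own. Each camera call takes 0.05 s, during which the arm holds its last target. There are 200 camera calls.

## Task

Close the open glass jar that stands in the round wooden holder with the loose red lid lying on the worktop. Set the lid level on top of the jar's thread ribs with its grip bar in line with the two red marks on the holder, turn it back counter-clockwise (seen from above) to the yellow marks and let it sink onto the thread start, then tighten it clockwise until the bar is in line with the red marks again, and let go. Leave the two jars that are already closed where they stand.

Things in the scene. Friction and masses are not known exactly. Their poses are not given: they have to be found in the camera images.
- lid_mid (a point): Loose red plastic lid, 60 g, open side down: cap 83 mm across, 26 mm high, inside 22 mm deep, with an upright grip bar on top (50 long, 16 thick, 28 mm high; grip it across the 16 mm). Point: on the axis, 27 mm above the lower edge, 27 mm below the bar's top. x along the bar, y across it, z up. Two lugs 5 mm high inside the lower edge, under the bar's ends. Half a turn changes nothing.
- open_jar: Open glass jar, neck 44 mm across, fixed in a round wooden holder 150 mm across, 22 mm high. Origin on its axis at worktop level, z up. x (both ways) is the tightened direction: two red marks on the holder. Yellow marks, 80 degrees counter-clockwise of x from above, show the thread start (20 degrees either way will do). About 6 mm of play all round between lid and neck.
- rib_top (a point): Point on the jar's axis level with the flat tops of the two green thread ribs on its neck, 120 mm above the worktop. With its bar within 20 degrees of x the lid's lower edge rests here, lid_mid 27 mm above this point. Kept at that height it turns counter-clockwise freely to the yellow marks; a block on the ribs stops it going clockwise.
- rim (a point): Centre of the jar's mouth, 125 mm above the worktop. At the yellow marks the lid can sink 17 mm until its top sits on the rim, lid_mid 5 mm above this point. Turned clockwise from there the lugs pass under the ribs almost without resistance, with 7 mm of headroom, 3 mm at the end, to a hard stop about 2 degrees past x.
- jar_a: Bystander: closed glass jar, 86 mm across and 136 mm high with its red lid, loose on the worktop. Origin at the centre of its underside. Leave it alone.
- jar_b: Bystander: a second closed jar, same as jar_a. Origin at the centre of its underside. Leave it alone. (A blue crock 100 mm across, 110 mm high, stands in the same row beyond the work.)
Things that resemble listed ones, but are neither listed nor needed, are in the scene too. Leave any black or green look-alike of the part that bears lid_mid alone. Leave any purple look-alike of the open_jar alone.

How it is judged:
On the way, in this order (a step that is already met when the one before it is completed fails the run):
1. the lid is set level on the thread ribs, bar in line with the red marks within 26 degrees (z of lid_mid in the frame of open_jar between 0.142 and 0.152 m and horizontal distance between lid_mid and open_jar below 0.012 m and angle between lid_mid's own z axis and vertical below 0.175 rad and angle between the x axis of lid_mid and the x axis of open_jar, either way round below 0.454 rad), for 0.2 s.
2. the lid is turned back and has sunk level into the thread start, at least 50 degrees from the tightened direction (z of lid_mid in the frame of open_jar between 0.125 and 0.137 m and horizontal distance between lid_mid and open_jar below 0.012 m and angle between lid_mid's own z axis and vertical below 0.175 rad and angle between the x axis of lid_mid and the x axis of open_jar, either way round above 0.873 rad), for 0.1 s.
At the end, for the whole second after the job is handed in: The red lid sits down on the jar's rim (centre within 10 mm of the jar's axis, height within 5 mm, level within 10 degrees) with its bar within 12.5 degrees of the red marks, tightened under the ribs (z of lid_mid in the frame of open_jar between 0.125 and 0.135 m and horizontal distance between lid_mid and open_jar below 0.01 m and angle between lid_mid's own z axis and vertical below 0.175 rad and angle between the x axis of lid_mid and the x axis of open_jar, either way round below 0.22 rad); the robot touches nothing.
It fails at once if a closed jar is moved more than 30 mm or tipped (distance of any of jar_a, jar_b from where it was at the start of the episode above 0.03 m or angle between any of jar_a, jar_b's own z axis and vertical above 0.35 rad).
It also fails if it takes over 48 s, if anything falls off the work surface, if the arm or the gripper's body presses on something with over 40 N, if the wrist force passes 120 N, or if a joint passes its speed limit or range.

## Working session

There is one attempt and no reset: what is moved stays moved. The work goes in short steps, Python scripts to look and compute and a tool call to move; the robot and the scene stay as the last step left them, time stands still between calls to the robot, and variables do not carry over. Pictures are saved under pics/ and viewed, about 8 in all and at most 12, crops included, and the job is handed in when it is done.

Besides the shell and the picture viewer there is one more tool, called after ">>>" as name([rows], argument=value, ...), one row to a line, values as JSON. play_rows: Moves the arm, as the interface text tells. Its arguments: {"type":"object","properties":{"motion":{"type":"array","items":{"type":"array","items":{"type":"array","items":{"type":"number"}}}},"force":{"type":"number"}},"required":["motion"]}

```bash
mkdir -p pics
cat > h.py <<'E'
import numpy as np, cv2
from station import manip, optics, ticket
def snap(n,tag):
    c=optics.get_calibration(n); im,d=optics.snapshot(n)
    cv2.imwrite(f'pics/{tag}.png',cv2.cvtColor(im,cv2.COLOR_RGB2BGR)); np.savez(f'pics/{tag}.npz',im=im,d=d,K=c['camera_matrix'],r=np.array(c['rvec']),t=np.array(c['tvec']))
    return im,d,c
def load(tag):
    z=np.load(f'pics/{tag}.npz'); return z['im'],z['d'],dict(camera_matrix=z['K'],rvec=z['r'],tvec=z['t'])
def ray(c,uv,z):
    K=np.array(c['camera_matrix']);R=cv2.Rodrigues(np.array(c['rvec'],float))[0];t=np.array(c['tvec'],float).ravel()
    uv=np.atleast_2d(uv).astype(float); p=np.c_[uv,np.ones(len(uv))]@np.linalg.inv(K).T@R
    o=-R.T@t; return o+p*((z-o[2])/p[:,2])[:,None]
def cloud(c,d):
    K=np.array(c['camera_matrix']);R=cv2.Rodrigues(np.array(c['rvec'],float))[0];t=np.array(c['tvec'],float).ravel()
    v,u=np.mgrid[:d.shape[0],:d.shape[1]]; p=np.stack([u,v,np.ones_like(u)],-1)@np.linalg.inv(K).T*d[...,None]
    return (p-t)@R
def proj(c,P):
    return cv2.projectPoints(np.atleast_2d(P).astype(float),np.array(c['rvec'],float),np.array(c['tvec'],float),np.array(c['camera_matrix']),None)[0][:,0]
E
python3 - <<'E'
from h import *
print(manip.get_state())
for n in('top','side'):
    im,d,c=snap(n,n+'0'); R=cv2.Rodrigues(np.array(c['rvec'],float))[0]; print(n,-R.T@np.array(c['tvec']).ravel(),R[2])
E
```

```text
{'time_s': 0.0, 'joint_positions': array([ 1.14546133e+00,  2.07445014e-01,  1.54296956e+00,  2.00146173e-05,
        1.39346996e+00, -1.50485004e-01]), 'qd': array([-0.00168592, -0.0005413 ,  0.0023569 , -0.00152649, -0.00061856,
        0.0004353 ]), 'joint_efforts': array([ 1.23851689e-03, -3.83023846e+01, -2.91602451e+01,  2.35955468e-05,
        1.02177582e-02,  1.42133452e-06]), 'tcp_pos': array([0.15573847, 0.55272453, 0.23010414]), 'ee_rot': array([-1.72987346,  1.56850436, -2.004727  ]), 'ft_force': array([-0.23573581, -0.09673354,  0.39602892]), 'wrist_torque': array([ 0.01655733,  0.04838789, -0.03228284]), 'gripper_width': 0.08556754244330878}
top [0.30067819 0.08019348 1.20592374] [ 0.14678676 -0.00643816 -0.98914721]
side [ 0.06483702 -0.6700352   0.72265358] [ 0.40787279  0.70896583 -0.57533229]
```

View pics/top0.png

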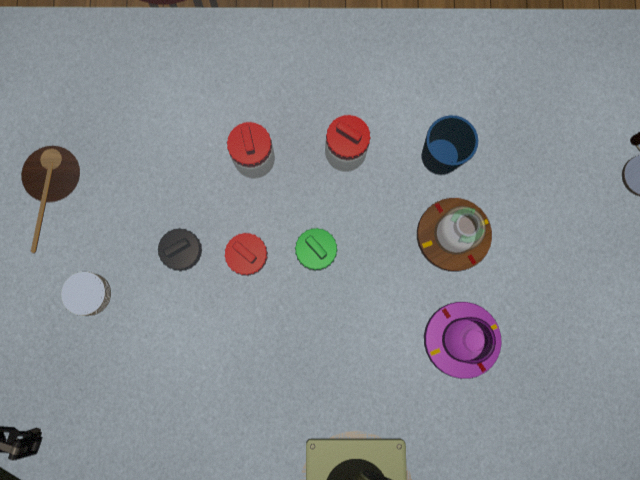

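View pics/side0.png

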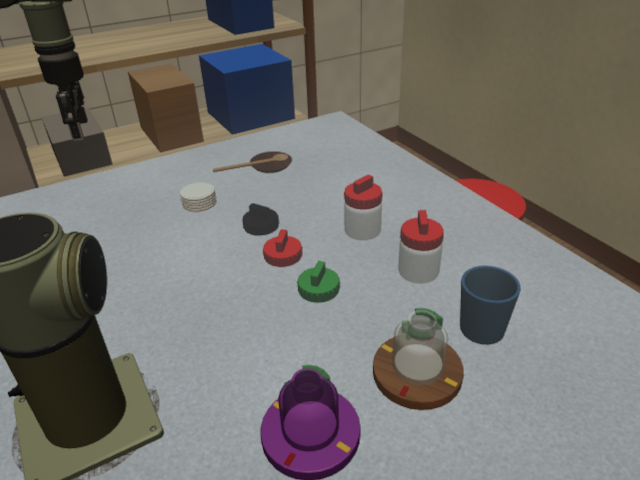

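The top view shows the loose red lid at (246,254). Things it could be confused with are the black lid (180,250), the green lid (316,249), and the closed-jar lids (249,143) and (348,137). The open jar in its wooden holder is at (454,234) and the purple look-alike is at (463,340). I choose the lid at (246,254) and the holder at (454,234). Next I measure both and check them in one crop.

Run:
```python
from h import *
im,d,c=load('top0'); X=cloud(c,d); hsv=cv2.cvtColor(im,cv2.COLOR_RGB2HSV)
red=(((hsv[...,0]<8)|(hsv[...,0]>172))&(hsv[...,1]>130)&(hsv[...,2]>60))
n,l,s,ce=cv2.connectedComponentsWithStats(red.astype(np.uint8))
for i in range(1,n):
    if s[i,4]<15: continue
    P=X[l==i]; print(i,s[i],ce[i].round(1),np.percentile(P[:,2],[5,50,95]).round(4),P.mean(0).round(4))
# lid
i=l[254,246] or l[262,240]; m=l==i; P=X[m]
print('lid z hist',np.histogram(P[:,2],np.arange(-.01,.08,.005)))
bar=P[P[:,2]>.045]; print('bar',len(bar),bar.mean(0)); w,v=np.linalg.eigh(np.cov(bar[:,:2].T)); print(np.degrees(np.arctan2(v[1,1],v[0,1])),np.sqrt(w*12))
cap=P[(P[:,2]>.02)&(P[:,2]<.032)];(q,r)=cv2.minEnclosingCircle(cap[:,:2].astype(np.float32)); print('cap circ',q,r)
cn=max(cv2.findContours(m.astype(np.uint8),0,1)[0],key=cv2.contourArea)[:,0]; e=cv2.fitEllipse(cn); print('ell',e,ray(c,[e[0]],.018))
# marks
yel=(hsv[...,0]>18)&(hsv[...,0]<32)&(hsv[...,1]>170)&(hsv[...,2]>150)
n,l2,s2,ce2=cv2.connectedComponentsWithStats(yel.astype(np.uint8))
for k in range(1,n):
    if s2[k,4]>10: print('yel',s2[k],ce2[k],ray(c,[ce2[k]],.022))
for k in range(1,len(ce)):
    if 400<ce[k][0]<500 and s[k,4]>10: print('redmark',ce[k],ray(c,[ce[k]],.022))
# holder by depth
H=X[180:290,400:510].reshape(-1,3); H=H[(H[:,2]>.016)&(H[:,2]<.028)]; print('holder',cv2.minEnclosingCircle(H[:,:2].astype(np.float32)),H.mean(0))
a=cv2.resize(im[205:300,130:330],(800,380),interpolation=2); b=cv2.resize(im[190:280,400:510],None,fx=2.4,fy=2.4,interpolation=2)
out=np.zeros((600,800,3),np.uint8); out[:380]=a; out[384:384+b.shape[0],:b.shape[1]]=b[:216]
im2,d2,c2=load('side0'); s_=cv2.resize(im2[300:410,365:475],(216,216)); out[384:600,400:616]=s_
cv2.imwrite('pics/crop.png',out[...,::-1])
```

```text
1 [ 327  115   43   43 1364] [348. 136.] [0.1044 0.1085 0.1369] [0.6653 0.0157 0.1164]
2 [ 227  122   44   43 1410] [248.6 143. ] [0.1044 0.1085 0.1367] [0.6501 0.2029 0.1192]
7 [435 203   8  10  47] [438.5 207.3] [0.0193 0.0237 0.027 ] [ 0.5478 -0.1715  0.0233]
8 [ 225  233   42   42 1324] [245.2 253.5] [0.0221 0.0264 0.0546] [0.4519 0.2152 0.0328]
9 [468 255   8  10  46] [471.7 259.2] [0.0197 0.0229 0.0265] [ 0.4426 -0.2348  0.023 ]
11 [443 309   7   9  30] [445.9 313. ] [0.0189 0.0235 0.0256] [ 0.3361 -0.1802  0.0224]
12 [478 363   7   8  30] [481.2 366.4] [0.0191 0.0226 0.0261] [ 0.2333 -0.2452  0.0246]
lid z hist (array([  0,   0,   2,   0,   1,   9, 378, 681,  41,   4,   2,  12, 143,
        48,   0,   0,   0]), array([-0.01 , -0.005,  0.   ,  0.005,  0.01 ,  0.015,  0.02 ,  0.025,
        0.03 ,  0.035,  0.04 ,  0.045,  0.05 ,  0.055,  0.06 ,  0.065,
        0.07 ,  0.075]))
bar 206 [0.45048843 0.21423252 0.07013302]
-136.14000368647265 [0.01708026 0.0973294 ]
cap circ (0.4527510106563568, 0.2158394753932953) 0.04185326397418976
ell ((245.296142578125, 253.5514678955078), (40.010189056396484, 40.76881408691406), 85.31295776367188) [[0.45361179 0.21667298 0.018     ]]
yel [422 241  10   7  38] [426.84210526 243.89473684] [[ 0.4733685  -0.14631634  0.022     ]]
yel [491 325   6   4  19] [493.57894737 326.57894737] [[ 0.30974676 -0.27322297  0.022     ]]
yel [431 349   9   6  30] [434.8        351.43333333] [[ 0.26162399 -0.15644128  0.022     ]]
redmark [438.4893617  207.31914894] [[ 0.54805413 -0.1717669   0.022     ]]
redmark [471.69565217 259.19565217] [[ 0.44274274 -0.23507946  0.022     ]]
redmark [445.86666667 312.96666667] [[ 0.33613576 -0.18028671  0.022     ]]
redmark [481.2        366.36666667] [[ 0.23316758 -0.24591783  0.022     ]]
holder ((0.49438124895095825, -0.20296455919742584), 0.07523658126592636) [ 0.48771701 -0.19394914  0.0222781 ]
```

View pics/crop.png

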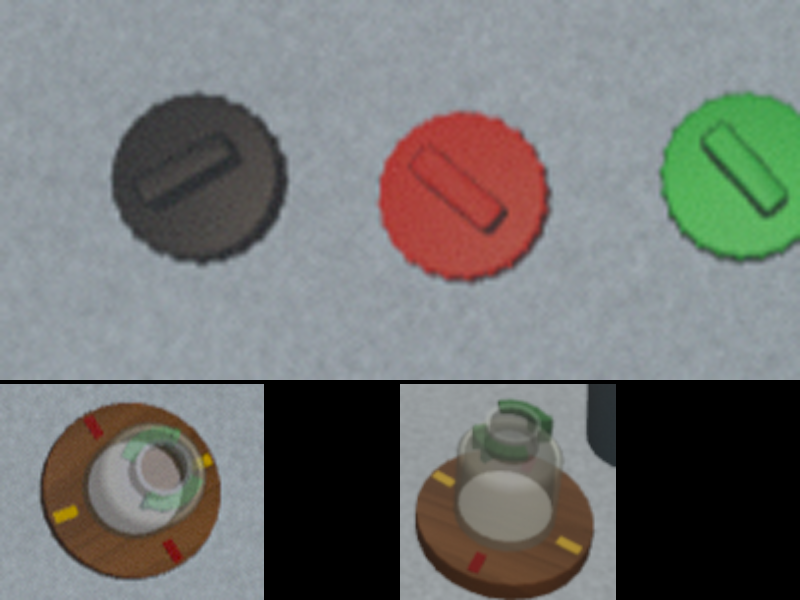

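The crop confirms the choice: the red lid lies flat with its bar running from upper-left to lower-right. The jar in the wooden holder shows its red and yellow marks and the green ribs. Next I refine the bar angle, cross-check with the side view and work out the wrist turns.

Run:
```python
from h import *
from scipy.spatial.transform import Rotation as Ro
im,d,c=load('top0'); X=cloud(c,d); 
w=X[225:285,215:280].reshape(-1,3); b=w[(w[:,2]>.046)&(w[:,2]<.062)]
r=cv2.minAreaRect((b[:,:2]*1000).astype(np.float32)); e,v=np.linalg.eigh(np.cov(b[:,:2].T)); print('bar',len(b),b.mean(0),r,np.degrees(np.arctan2(v[1,1],v[0,1]))%180)
im,d,c=load('side0'); hsv=cv2.cvtColor(im,cv2.COLOR_RGB2HSV)
yel=(hsv[...,0]>18)&(hsv[...,0]<32)&(hsv[...,1]>150)&(hsv[...,2]>130); yel[:,:370]=0;yel[:330]=0
n,l,s,ce=cv2.connectedComponentsWithStats(yel.astype(np.uint8)); q=[k for k in range(1,n) if s[k,4]>10]; print(ce[q],ray(c,ce[q],.022),'mid',ray(c,ce[q],.022).mean(0))
red=((hsv[...,0]<8)|(hsv[...,0]>172))&(hsv[...,1]>130)&(hsv[...,2]>60); n,l,s,ce=cv2.connectedComponentsWithStats(red.astype(np.uint8)); k=l[255,272]; P=cloud(c,d)[(l==k)&(d>0)]; 
bp=P[(P[:,2]>.048)&(P[:,2]<.062)];cp=P[(P[:,2]>.022)&(P[:,2]<.03)]; print('side lid',len(bp),bp.mean(0),cv2.minEnclosingCircle(cp[:,:2].astype(np.float32)))
S=manip.get_state(); R=Ro.from_euler('xyz',S['ee_rot']).as_matrix(); print('tool x',R[:,0],'jaw ang',np.degrees(np.arctan2(R[1,1],R[0,1])),S['tcp_pos'])
```

```text
bar 209 [0.45222922 0.21569314 0.05325979] ((452.9319763183594, 216.4185791015625), (50.58272933959961, 15.865616798400879), 50.3927116394043) 50.75115308962995
[[386.81632653 347.65306122]
 [450.71428571 381.58928571]] [[ 0.47365623 -0.14395726  0.022     ]
 [ 0.5173602  -0.25827871  0.022     ]] mid [ 0.49550822 -0.20111799  0.022     ]
side lid 89 [0.45128229 0.21237414 0.05449684] ((0.4505137503147125, 0.2136763632297516), 0.04217657819390297)
tool x [-8.58933145e-04 -1.92658374e-03 -9.99997775e-01] jaw ang 74.25506476339068 [0.15573621 0.55278958 0.23021639]
```

>>> play_rows([
  [[45,37,-42,-10,-0.18],[45,74,-84,-20,-0.36],[45,111,-126,-30,-0.54],[45,148,-169,-40,-0.72],[45,185,-211,-50,-0.9],[45,222,-253,-60,-1.08],[45,259,-296,-70,-1.26],[45,296,-338,-80,-1.44]],
], force=40)

```text
time_s: 1.1
tcp_pos: [0.4527, 0.2138, 0.1507]
ee_rot: [-1.767, 1.57, 2.795]
ft_force: [0.7, 1.0, 0.5]
gripper_width: 0.045
```

>>> play_rows([
  [[45,0,0,0,-0.18],[45,0,0,0,-0.36],[45,0,0,0,-0.542],[45,0,0,0,-0.542],[45,0,0,0,-0.542],[45,0,0,0,-0.542],[45,0,0,0,-0.542],[45,0,0,0,-0.542]],
])

```text
time_s: 2.1
tcp_pos: [0.452, 0.2155, 0.1513]
ee_rot: [2.819, 1.571, 0.563]
ft_force: [-0.8, 0.1, 0.0]
gripper_width: 0.0451
```

```bash
cat >> h.py <<'E'
from scipy.spatial.transform import Rotation as Ro
def st():
    S=manip.get_state(); R=Ro.from_euler('xyz',S['ee_rot']).as_matrix()
    print('t',S['time_s'],'tcp',S['tcp_pos'].round(4),'jaw',np.degrees(np.arctan2(R[1,1],R[0,1])).round(2),'F',S['ft_force'].round(1),'M',S['wrist_torque'].round(2),'w',S['gripper_width'].round(4),'q6',S['joint_positions'][5].round(2))
    return S
E
python3 - <<'E'
from h import *
st(); im,d,c=snap('wrist','w1'); X=cloud(c,d); hsv=cv2.cvtColor(im,cv2.COLOR_RGB2HSV)
red=((hsv[...,0]<8)|(hsv[...,0]>172))&(hsv[...,1]>130)&(hsv[...,2]>60)&(d>0)
P=X[red]; P=P[(P[:,0]<.55)]
b=P[(P[:,2]>.046)&(P[:,2]<.062)]; cp=P[(P[:,2]>.02)&(P[:,2]<.032)]
print(len(P),len(b),b.mean(0)); r=cv2.minAreaRect((b[:,:2]*1000).astype(np.float32)); e,v=np.linalg.eigh(np.cov(b[:,:2].T)); print(r,np.degrees(np.arctan2(v[1,1],v[0,1]))%180, np.median(b[:,2]),np.median(cp[:,2]),cv2.minEnclosingCircle(cp[:,:2].astype(np.float32)))
E
```

```text
Traceback (most recent call last):
  File "h.py", line 22, in st
    print('t',S['time_s'],'tcp',S['tcp_pos'].round(4),'jaw',np.degrees(np.arctan2(R[1,1],R[0,1])).round(2),'F',S['ft_force'].round(1),'M',S['wrist_torque'].round(2),'w',S['gripper_width'].round(4),'q6',S['joint_positions'][5].round(2))
                                                                                                                                                                         ^^^^^^^^^^^^^^^^^^^^^^^^
AttributeError: 'float' object has no attribute 'round'
```

```bash
sed -i "s/S\['gripper_width'\].round(4)/round(S['gripper_width'],4)/" h.py
python3 - <<'E'
from h import *
st(); im,d,c=snap('wrist','w1'); X=cloud(c,d); hsv=cv2.cvtColor(im,cv2.COLOR_RGB2HSV)
red=((hsv[...,0]<8)|(hsv[...,0]>172))&(hsv[...,1]>130)&(hsv[...,2]>60)&(d>0)
P=X[red]; P=P[(P[:,0]<.55)]
b=P[(P[:,2]>.046)&(P[:,2]<.062)]; cp=P[(P[:,2]>.02)&(P[:,2]<.032)]
print(len(P),len(b),b.mean(0)); r=cv2.minAreaRect((b[:,:2]*1000).astype(np.float32)); e,v=np.linalg.eigh(np.cov(b[:,:2].T)); print(r,np.degrees(np.arctan2(v[1,1],v[0,1]))%180, np.median(b[:,2]),np.median(cp[:,2]),cv2.minEnclosingCircle(cp[:,:2].astype(np.float32)))
E
```

```text
t 2.1 tcp [0.452  0.2155 0.1513] jaw -39.28 F [-0.8  0.1  0. ] M [0.   0.06 0.01] w 0.0451 q6 0.96
10477 1884 [0.45603851 0.21900924 0.05308114]
((455.3655700683594, 217.88641357421875), (49.679649353027344, 15.361136436462402), 50.3453254699707) 50.233194258866796 0.053219748500162554 0.025416363001132647 ((0.4554285407066345, 0.218449205160141), 0.041660554707050323)
```

View pics/w1.png

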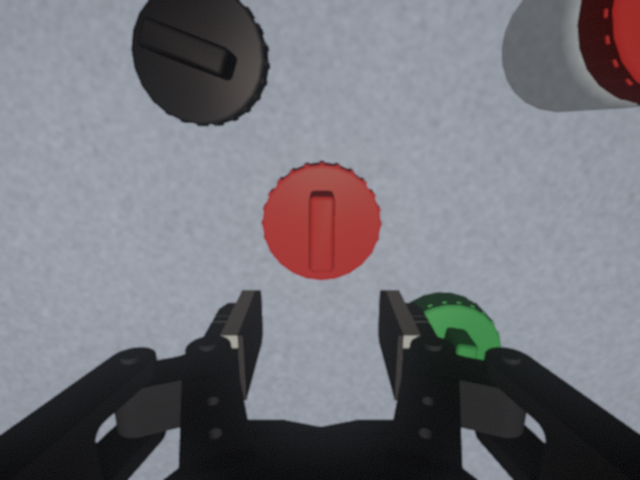

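The wrist view shows the lid at (322,220) with its bar vertical and centred between the jaws. The three views agree within about 3 mm, and only along the bar. Now I descend and grip.

>>> play_rows([
  [[45,1.5,1,-35,0],[45,1.5,1,-70,0],[45,1.5,1,-95,0],[45,1.5,1,-110,0],[45,1.5,1,-118,0],[45,1.5,1,-120,0],[45,1.5,1,-120,0],[45,1.5,1,-120,0]],
], force=50)

```text
time_s: 3.15
tcp_pos: [0.4543, 0.2166, 0.0321]
ee_rot: [2.518, 1.569, 0.261]
ft_force: [0.0, 0.8, -0.7]
gripper_width: 0.0452
```

>>> play_rows([
  [[0,0,0,0,0],[0,0,0,0,0],[0,0,0,0,0],[0,0,0,0,0],[0,0,0,0,0],[0,0,0,0,0],[0,0,0,0,0],[0,0,0,0,0]],
], force=50)

```text
time_s: 4.15
tcp_pos: [0.4541, 0.2166, 0.0318]
ee_rot: [2.535, 1.57, 0.278]
ft_force: [0.4, 0.1, 5.3]
gripper_width: 0.0149
```

```bash
python3 -c "
from h import *
st()"
```

```text
t 4.15 tcp [0.4541 0.2166 0.0318] jaw -39.3 F [0.4 0.1 5.3] M [ 0.02  0.07 -0.03] w 0.0149 q6 0.96
```

>>> play_rows([
  [[0,0,0,15,0],[0,0,0,50,0],[0,0,0,100,0],[0,0,0,150,0],[0,4,-40,155,-0.03],[0,8,-80,155,-0.06],[0,12,-125,155,-0.1],[0,17,-170,155,-0.14]],
])

```text
time_s: 5.15
tcp_pos: [0.4698, 0.0453, 0.1864]
ee_rot: [-0.854, 1.57, 3.031]
ft_force: [0.3, 0.3, -0.5]
gripper_width: 0.0151
```

>>> play_rows([
  [[0,5,-50,0,-0.04],[0,10,-100,0,-0.08],[0,15,-150,0,-0.12],[0,19,-195,0,-0.16],[0,22,-225,0,-0.19],[0,24,-243,0,-0.204],[0,24.5,-249,0,-0.204],[0,24.5,-249,0,-0.204]],
])

```text
time_s: 6.15
tcp_pos: [0.4949, -0.2019, 0.1861]
ee_rot: [-1.551, 1.57, 2.132]
ft_force: [-0.1, 0.4, -0.7]
gripper_width: 0.015
```

Run:
```python
from h import *
st()
for n in('top','side'):
    im,d,c=snap(n,n+'1'); hsv=cv2.cvtColor(im,cv2.COLOR_RGB2HSV); X=cloud(c,d)
    red=((hsv[...,0]<8)|(hsv[...,0]>172))&(hsv[...,1]>130)&(hsv[...,2]>60)&(d>0)
    m=red&(np.hypot(X[...,0]-.4955,X[...,1]+.2025)<.06)&(X[...,2]>.13)
    P=X[m]; print(n,len(P),np.percentile(P[:,2],[5,50,95]).round(4))
    cp=P[(P[:,2]>.168)&(P[:,2]<.19)]; print(len(cp), len(cp) and cv2.minEnclosingCircle(cp[:,:2].astype(np.float32)))
    b=P[P[:,2]>.195]; 
    if len(b)>8: e,v=np.linalg.eigh(np.cov(b[:,:2].T)); print('bar',len(b),b.mean(0),np.degrees(np.arctan2(v[1,1],v[0,1]))%180)
    u=proj(c,[[.4955,-.2025,.18]])[0].astype(int); print(u)
a=cv2.imread('pics/top1.png')[150:300,380:530]; b=cv2.imread('pics/side1.png')[230:420,330:520]
cv2.imwrite('pics/c1.png',np.hstack([cv2.resize(a,(400,400)),cv2.resize(b,(400,400))]))
```

```text
t 6.15 tcp [ 0.4949 -0.2019  0.1861] jaw -58.98 F [-0.1  0.4 -0.7] M [-0.1  -0.01 -0.01] w 0.015 q6 0.48
top 440 [0.1737 0.1803 0.2065]
403 ((0.4945095181465149, -0.20129381120204926), 0.04268500208854675)
bar 29 [ 0.47599875 -0.19936714  0.24661427] 68.40885486730934
[475 218]
side 1861 [0.1604 0.1804 0.2084]
1313 ((0.49316897988319397, -0.20256221294403076), 0.042029161006212234)
bar 257 [ 0.48676135 -0.20742084  0.21010179] 32.63538069885516
[425 292]
```

View pics/c1.png

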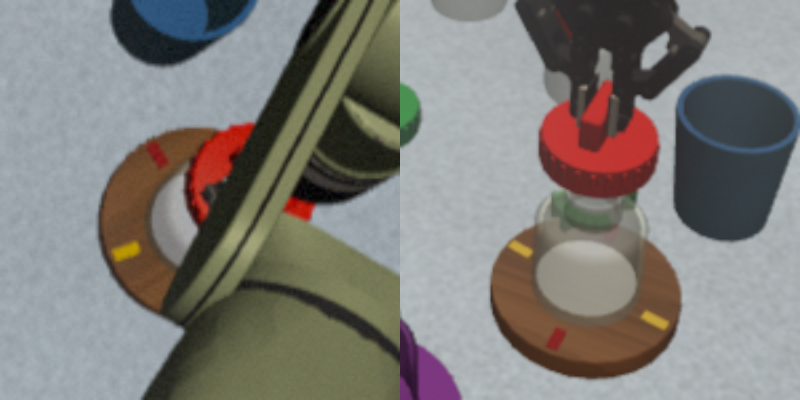

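The side crop shows the lid held level over the jar, with its bar along the red marks. The lid is about 1.5 mm short in x. I lower it to just on the ribs.

>>> play_rows([
  [[0,1.5,0,-8,0],[0,1.5,0,-16,0],[0,1.5,0,-24,0],[0,1.5,0,-29,0],[0,1.5,0,-32,0],[0,1.5,0,-34,0],[0,1.5,0,-34,0],[0,1.5,0,-34,0]],
])

```text
time_s: 7.25
tcp_pos: [0.4967, -0.2027, 0.1526]
ee_rot: [2.097, 1.57, -0.504]
ft_force: [-1.1, -0.4, -1.0]
gripper_width: 0.0146
```

```bash
python3 -c "
from h import *
st()"
```

```text
t 7.25 tcp [ 0.4967 -0.2027  0.1526] jaw -59.02 F [-1.1 -0.4 -1. ] M [-0.02  0.    0.04] w 0.0146 q6 0.48
```

>>> play_rows([
  [[0,0,0,-1,0],[0,0,0,-1.5,0],[0,0,0,-1.5,0],[0,0,0,-1.5,0],[0,0,0,-1.5,0],[0,0,0,-1.5,0],[0,0,0,-1.5,0],[0,0,0,-1.5,0]],
])

```text
time_s: 8.25
tcp_pos: [0.4968, -0.2028, 0.1518]
ee_rot: [1.989, 1.57, -0.612]
ft_force: [-1.7, 0.8, 5.3]
gripper_width: 0.0153
```

```bash
python3 -c "
from h import *
st()"
```

```text
t 8.25 tcp [ 0.4968 -0.2028  0.1518] jaw -59.01 F [-1.7  0.8  5.3] M [0.17 0.37 0.01] w 0.0153 q6 0.48
```

The lid rests on the ribs at 5 N and 120 mm. I unload it slightly and turn back 80° counter-clockwise.

>>> play_rows([
  [[0,0,0,1.5,0],[0,0,0,1.5,0.17],[0,0,0,1.5,0.34],[0,0,0,1.5,0.52],[0,0,0,1.5,0.7],[0,0,0,1.5,0.88],[0,0,0,1.5,1.06],[0,0,0,1.5,1.22]],
])

```text
time_s: 9.25
tcp_pos: [0.4963, -0.2025, 0.1517]
ee_rot: [-2.348, 1.57, 2.56]
ft_force: [-0.5, -0.5, -0.8]
gripper_width: 0.0153
```

>>> play_rows([
  [[0,0,0,0,0.09],[0,0,0,0,0.176],[0,0,0,0,0.176],[0,0,0,0,0.176],[0,0,0,0,0.176],[0,0,0,0,0.176],[0,0,0,0,0.176],[0,0,0,0,0.176]],
])

```text
time_s: 10.25
tcp_pos: [0.4965, -0.2026, 0.1523]
ee_rot: [-1.305, 1.571, -2.51]
ft_force: [0.2, -0.3, -0.9]
gripper_width: 0.0151
```

Run:
```python
from h import *
st()
for n in('top','side'):
    im,d,c=snap(n,n+'2'); hsv=cv2.cvtColor(im,cv2.COLOR_RGB2HSV); X=cloud(c,d)
    red=((hsv[...,0]<8)|(hsv[...,0]>172))&(hsv[...,1]>130)&(hsv[...,2]>60)&(d>0)
    P=X[red&(np.hypot(X[...,0]-.4955,X[...,1]+.2025)<.06)&(X[...,2]>.1)]
    cp=P[(P[:,2]>.138)&(P[:,2]<.154)]; print(n,len(cp), len(cp) and (cp[:,2].mean(),cv2.minEnclosingCircle(cp[:,:2].astype(np.float32))))
```

```text
t 10.25 tcp [ 0.4965 -0.2026  0.1523] jaw 20.97 F [ 0.2 -0.3 -0.9] M [ 0.03 -0.04  0.05] w 0.0151 q6 -0.91
top 346 (np.float64(0.1461186787042551), ((0.5042722225189209, -0.17915505170822144), 0.032494790852069855))
side 1156 (np.float64(0.14582543646081322), ((0.4934346377849579, -0.20365843176841736), 0.04156345874071121))
```

>>> play_rows([
  [[0,1,1,-3,0],[0,1,1,-6,0],[0,1,1,-9,0],[0,1,1,-12,0],[0,1,1,-14,0],[0,1,1,-15.5,0],[0,1,1,-16.5,0],[0,1,1,-16.5,0]],
])

```text
time_s: 11.35
tcp_pos: [0.4975, -0.2016, 0.1357]
ee_rot: [-2.039, 1.571, 3.04]
ft_force: [0.3, 0.6, -0.7]
gripper_width: 0.015
```

```bash
python3 -c "
from h import *
st()"
```

```text
t 11.35 tcp [ 0.4975 -0.2016  0.1357] jaw 20.97 F [ 0.3  0.6 -0.7] M [ 0.   -0.    0.04] w 0.015 q6 -0.91
```

The lid sank freely, with lid_mid about 131 mm up and no force. Now I tighten clockwise.

>>> play_rows([
  [[0,0,0,0,0],[0,0,0,0,-0.17],[0,0,0,0,-0.34],[0,0,0,0,-0.51],[0,0,0,0,-0.68],[0,0,0,0,-0.85],[0,0,0,0,-1.02],[0,0,0,0,-1.19]],
])

```text
time_s: 12.35
tcp_pos: [0.4976, -0.2016, 0.1359]
ee_rot: [1.768, 1.571, -0.632]
ft_force: [0.0, 0.0, -1.2]
gripper_width: 0.015
```

```bash
python3 -c "
from h import *
st()"
```

```text
t 12.35 tcp [ 0.4976 -0.2016  0.1359] jaw -47.53 F [ 0.   0.  -1.2] M [0.02 0.01 0.01] w 0.015 q6 0.28
```

>>> play_rows([
  [[0,0,0,0,-0.1],[0,0,0,0,-0.16],[0,0,0,0,-0.19],[0,0,0,0,-0.2],[0,0,0,0,-0.2],[0,0,0,-1,-0.2],[0,0,0,-1,-0.2],[0,0,0,-1,-0.2]],
])

```text
time_s: 13.35
tcp_pos: [0.4976, -0.2016, 0.1348]
ee_rot: [1.987, 1.571, -0.608]
ft_force: [0.0, 0.1, 0.8]
gripper_width: 0.015
```

```bash
python3 -c "
from h import *
st()"
```

```text
t 13.35 tcp [ 0.4976 -0.2016  0.1348] jaw -58.67 F [0.  0.1 0.8] M [-0.02 -0.06 -0.01] w 0.015 q6 0.48
```

>>> play_rows([
  [[30,0,0,0,0],[40,0,0,0,0],[40,0,0,0,0],[40,0,0,0,0],[40,0,0,10,0],[40,0,0,30,0],[40,0,0,60,0],[40,0,0,100,0]],
])

```text
time_s: 14.35
tcp_pos: [0.4969, -0.2012, 0.2355]
ee_rot: [-1.118, 1.569, 2.57]
ft_force: [0.9, -0.1, -0.5]
gripper_width: 0.0402
```

>>> play_rows([
  [[40,0,40,20,0],[40,0,90,20,0],[40,0,140,20,0],[40,0,190,20,0],[40,0,230,20,0],[40,0,250,20,0],[40,0,250,20,0],[40,0,250,20,0]],
])

```text
time_s: 15.35
tcp_pos: [0.4977, 0.0477, 0.2552]
ee_rot: [1.788, 1.57, -0.808]
ft_force: [-0.6, 0.0, 0.2]
gripper_width: 0.0399
```

Run:
```python
from h import *
st()
for n in('top','side'):
    im,d,c=snap(n,n+'3'); hsv=cv2.cvtColor(im,cv2.COLOR_RGB2HSV); X=cloud(c,d)
    red=((hsv[...,0]<8)|(hsv[...,0]>172))&(hsv[...,1]>130)&(hsv[...,2]>60)&(d>0)
    P=X[red&(np.hypot(X[...,0]-.4955,X[...,1]+.2025)<.06)&(X[...,2]>.1)]
    cp=P[(P[:,2]>.122)&(P[:,2]<.136)]; b=P[(P[:,2]>.15)&(P[:,2]<.165)]; A=np.c_[cp[:,:2],np.ones(len(cp))]; k=np.linalg.lstsq(A,cp[:,2],rcond=None)[0]
    e,v=np.linalg.eigh(np.cov(b[:,:2].T)); print(n,len(cp),cp[:,2].mean(),'tilt deg',np.degrees(np.hypot(*k[:2])).round(2),cv2.minEnclosingCircle(cp[:,:2].astype(np.float32)),'bar',b.mean(0),np.degrees(np.arctan2(v[1,1],v[0,1]))%180)
a=cv2.imread('pics/top3.png')[150:300,380:530]; b=cv2.imread('pics/side3.png')[230:420,330:520]
cv2.imwrite('pics/c3.png',np.hstack([cv2.resize(a,(400,400)),cv2.resize(b,(400,400))]))
```

```text
t 15.35 tcp [0.4977 0.0477 0.2552] jaw -58.69 F [-0.6  0.   0.2] M [ 0.   -0.04  0.02] w 0.0399 q6 0.95
top 1272 0.12897072691713185 tilt deg 0.17 ((0.49677401781082153, -0.20125199854373932), 0.04269050434231758) bar [ 0.49661187 -0.20108992  0.15662744] 30.967078292317296
side 1328 0.12876090036775759 tilt deg 1.75 ((0.49621695280075073, -0.20261520147323608), 0.04184934124350548) bar [ 0.49358471 -0.20467958  0.1563527 ] 31.199144780088545
```

View pics/c3.png

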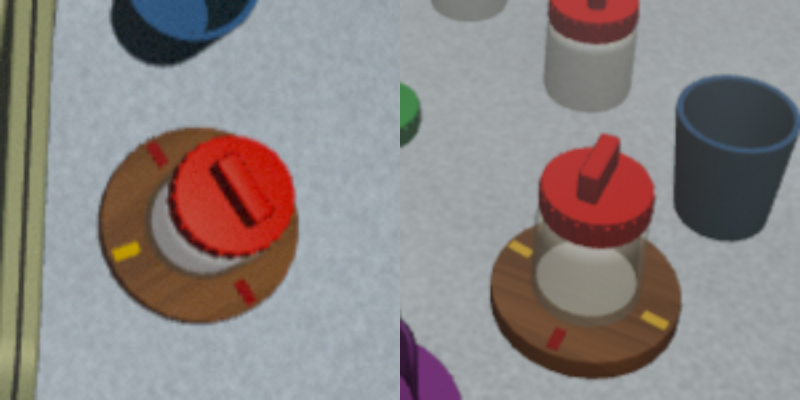

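The crop shows the lid level on the jar with its bar in line with the red marks. The bar reads 31.0° against 31.0° for the marks, the cap top is at 129 mm, the centre is within about 3 mm of the axis, and the gripper is clear. I hand in.

```bash
python3 -c "
from h import *
print(ticket.hand_in())"
```

```text
the job is handed in; nothing more can be done
None
```

The jar is closed and the job is handed in; the hand-in gave no verdict.

**What I did:**
- I gripped the loose red lid across its bar and set it on the ribs, bar along the red marks. Contact was about 5 N with lid_mid at 147 mm.
- I turned it 80° counter-clockwise and let it sink freely to about 131 mm.
- I turned it clockwise back to the red marks, lowered it onto the rim, let go and backed the arm away. The last reading was about 15.4 s of the 48 s.

**Last checks:**
- **Bar angle:** 31.0° from the top camera and 31.2° from the side camera, against 31.0° for the red marks.
- **Height:** the cap top is at 129 mm, which puts lid_mid at about 130 mm.
- **Tilt:** 0.2° from the top camera and 1.8° from the side camera.
- **Centre:** within about 3 mm of the jar's axis. The cameras disagreed with each other by 2–3 mm throughout, which is inside the play and the limits.
- **Gripper:** clear of everything, with no force reading.
- **Closed jars:** I kept the arm's path clear of both, but did not measure their positions again at the end.

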